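# Close up the specimen carrier

## Robot

A 6-joint arm with a two-finger parallel gripper is mounted at the origin on the work surface. World frame = base frame: x ahead of the robot, y to its left, z up, the work surface at z = 0. Lengths are in mm, angles in rad, forces in N, time in s.
With the tool pointing down it reaches from about 250 to 775 mm from the base axis. Payload 4 kg.
Tool frame: the origin (TCP) lies midway between the tips of the shut fingers; the grasp point (between the pads) lies env.grip_depth behind it (env.grip_depth is the distance from the TCP to the grasp point, in mm); z points along the fingers, y is the line along which they close (so a half turn about z gives the same grasp; the last joint's range is limited). The gripper opens to 94 mm and grips with 3 to 60 N. Pads are 16 mm wide; open, the fingers measure 119 mm over their backs; the gripper's body (75 mm by 177 mm) begins 78 mm behind the grasp point.
Start: joints at [-1.248, 0.087, 1.371, -0, 1.684, -0.103], TCP at [227.177, -500.91, 205.506] pointing down, gripper open.
Joint ranges: [-3.1, 3.1], [-0.76, 2.03], [0.27, 2.55], [-1.08, 4.22], [0.17, 2.65], [-2.57, 2.57]. Speed limits (rad/s): [2.79, 2.79, 3.14, 3.14, 3.14, 3.14].

## Interface

Orientations are given as a rotation vector (axis times angle).
In Python, from cell import sense, optics, env gives the robot as it stands. The module is installed in compiled form; this text tells all that it offers.
- The arm moves only by the tool drive_tool, never from a script. Its argument "steps" is a list of rows, each an object with "travel": the shift along the tool's x, y, z in m, a list of three; "angular": the turn, a rotation vector about the tool's x, y, z in rad, a list of three. A call has 1 to 10 rows; each row is the pose to reach, as a shift and turn from the pose commanded when the call began, along the tool's axes at that moment; what a row does not reach only later rows make up. A row lasts 1/10 s, in which the tool goes at most 50 mm and 8.59 degrees, less where a joint would pass 70% of its speed; a pose out of reach is approached as far as the arm can. A call with a gripper value outside its range is refused whole. "hand" is the finger opening in m, from 0 to 0.094, set as the call begins (left out, the last holds). The fingers move at their own pace and stop on an object; "grip_force" is the grip in N (left out, the last holds). Time passes only in rows, so rows that repeat a pose let the fingers close. It gives the time, the measured TCP pose, the force, the opening and the grip force at its end, in the units of the state.
- sense(): the state, without advancing time (a new reading comes with each control period).
- optics.get_image(name): name is "scene" or "top" or "wrist"; returns (picture, depth): 400x640x3 uint8, red, green, blue; 400x640 float32, mm along the optical axis (not along the pixel's ray), 0 where there is no reading.
- optics.calibration(name): a dict with "intrinsics" (3x3 intrinsics, pixels), "distortion" ([k1, k2, p1, p2, k3] as OpenCV has them; the pictures are not rectified), "R" (3x3) and "t" (3): a world point X has camera coordinates R X + t. Camera axes: x right, y down, z forward; pixel columns grow to the right and rows downward; lengths in mm; the calibration is good to about 2 mm. A picture is of the moment at which its call begins: read the wrist's pose just before it. calibration takes no time and is no camera call; for the wrist camera it gives the pose at the moment of the call.
- env.hand_in(): hands the job in; it is judged then, once.
The state is a dict: "clock": time; "joint_pos": joint angles; "joint_velocities": joint speeds; "tau": joint torques, N m; "ee_pos": TCP position; "ee_rot": TCP orientation; "ft_force": force on the tool from outside, world axes, zero at the start; "torque": the same for the moment, N m; "width": opening from 0.0 (shut) to 1.0 (fully open); "finger_force": force on a finger pad.
Only numpy, scipy, OpenCV 4.12 (cv2) and the standard library are available. Lean on these libraries where they do the work, as an engineer would, in place of code of your own. Each camera call takes 0.05 s, during which the arm holds its last target. There are 200 camera calls.

## Task

Close up the aluminium specimen carrier: first put the specimen tray on the carrier base that is fixed to the bench, then put the lid on the tray. Turn each so that its cut-off corner lies over the cut-off corner of the piece below, and let its skirt go fully down, flush and without a gap. Set the pieces down rather than dropping them, and do not disturb the light control box, the force gauge and the test weight standing nearby.

Things in the scene. Friction and masses are not known exactly. Their poses are not given: they have to be found in the camera images.
- base: Carrier base, fixed: grey aluminium block on a dark steel foot plate (150x100x5 mm, four screws). Block outline 110 (x) by 60 mm (y), its +x+y corner cut off at 45 degrees (18 mm along each edge). Flat shoulder 25 mm above the bench; on it an 8 mm high platform of the same outline, set in 5.75 mm (its upper 4 mm taper in by 3 more). Origin: centre of the underside, at bench height; z up.
- tray: Specimen tray, loose, about 300 g, aluminium: the deep piece with steel coupons in five black pockets on top. Same outline as the base, +x+y corner cut off. Skirt 34 mm high, walls 4 mm, open below (12 mm deep inside). Top like the base's: shoulder at 34 mm, platform to 42 mm. Grip it across its 60 mm width. Origin: centre of the underside (lower skirt edge); z up.
- lid: Lid, loose, about 200 g, aluminium: the shallow piece with a grip bar. Same outline as the base, +x+y corner cut off. Skirt 16 mm high, walls 4 mm, open below (11 mm deep inside). The bar in the middle of its top is 56 mm long (x), 14 mm wide (y), from 16 to 44 mm above the origin. Origin: centre of the underside (lower skirt edge); z up.
- base_corner (a point): Middle of the base's cut-off corner at its shoulder, (46, 21, 25) mm in the base's frame. The tray's skirt fits over the base's platform with 1.75 mm play a side and rests on the shoulder: tray origin then 25 mm above the base's, all axes agreeing.
- tray_corner (a point): Middle of the tray's cut-off corner at the lower skirt edge: (46, 21, 0) mm in the tray's frame.
- tray_top_corner (a point): Middle of the tray's cut-off corner at its shoulder, (46, 21, 34) mm in the tray's frame. The lid's skirt fits over the tray's platform with 1.75 mm play a side and rests on the shoulder: lid origin then 34 mm above the tray's, all axes agreeing.
- lid_corner (a point): Middle of the lid's cut-off corner at the lower skirt edge: (46, 21, 0) mm in the lid's frame.
- dimmer: Bystander: the light control box, loose, black, 60 x 100 x 40 mm with a small knob on top (to 54 mm). Origin: centre of its underside.
- gauge: Bystander: the hand-held force gauge lying on its back, loose, white, 70 x 160 x 35 mm with a steel hook rod 30 mm long at its -y end. Origin: centre of its underside.
- weight: Bystander: the steel test weight, loose, upright, 48 mm across and 68 mm high. Origin: centre of its underside.
There are look-alikes about, which are no part of the job. What is shaped like the tray but orange is not meant.

How it is judged:
By the outcome, as a careful person would: the job done as asked, in the order asked, and still so for the second after the job is handed in, with the robot touching nothing.
It also fails if it takes over 64 s, if anything falls off the work surface, if the arm or the gripper's body presses on something with over 40 N, if the wrist force passes 120 N, or if a joint passes its speed limit or range.

## Working session

There is one attempt and no reset: what is moved stays moved. The work goes in short steps, Python scripts to look and compute and a tool call to move; the robot and the scene stay as the last step left them, time stands still between calls to the robot, and variables do not carry over. Pictures are saved under pics/ and viewed, at most 10 in all, crops included, and the job is handed in when it is done.

Besides the shell and the picture viewer there is one more tool, called as a command line: name --argument value ..., lists and objects as JSON in quotes. drive_tool: Moves the arm, as the interface text tells. Its arguments: {"type":"object","properties":{"steps":{"type":"array","items":{"type":"object","properties":{"travel":{"type":"array","items":{"type":"number"}},"angular":{"type":"array","items":{"type":"number"}}}}},"hand":{"type":"number"},"grip_force":{"type":"number"}},"required":["steps"]}

```bash
mkdir -p pics; python3 - <<'E'
from cell import sense,optics,env
import cv2,numpy as np
print(sense(),env.grip_depth)
for n in("scene","top"):
    im,d=optics.get_image(n); cv2.imwrite(f"pics/{n}1.png",im[:,:,::-1]); np.savez(f"{n}1.npz",im=im,d=d)
    c=optics.calibration(n);print(n,c)
E
```

```text
{'clock': 0.0, 'joint_pos': array([-1.24812088e+00,  8.79615452e-02,  1.37223846e+00, -8.61559886e-06,
        1.68357429e+00, -1.03093084e-01]), 'joint_velocities': array([-0.00039728,  0.0001154 , -0.0013707 , -0.0005744 , -0.00022002,
        0.00077795]), 'tau': array([ 1.78516011e-04, -3.40176702e+01, -3.02427471e+01,  7.17174145e-02,
        3.31796031e-02, -1.77820466e-04]), 'ee_pos': array([ 226.98654727, -500.38579213,  204.30859908]), 'ee_rot': array([-3.06855472e+00, -6.63296033e-01,  3.88590579e-04]), 'ft_force': array([ 0.38250803,  0.15649531, -0.02541255]), 'torque': array([-0.01879831,  0.01227384,  0.03615315]), 'finger_force': 0.0, 'width': 1.003266401083595} 18.8
scene {'intrinsics': array([[462.49391508,   0.        , 321.33476317],
       [  0.        , 462.49391508, 207.23285242],
       [  0.        ,   0.        ,   1.        ]]), 'distortion': array([-0.00384549,  0.        ,  0.        ,  0.        ,  0.        ]), 'R': array([[-0.22537439,  0.97426231, -0.00439711],
       [ 0.66690869,  0.15098156, -0.72968306],
       [-0.71023882, -0.16738435, -0.68377138]]), 't': array([ 133.93221686, -347.81684083, 1509.52308176])}
top {'intrinsics': array([[400.36502457,   0.        , 321.16378201],
       [  0.        , 400.36502457, 200.54044755],
       [  0.        ,   0.        ,   1.        ]]), 'distortion': array([-0.09454902,  0.        ,  0.        ,  0.        ,  0.        ]), 'R': array([[-0.00996716, -0.99950214,  0.02993551],
       [-0.9870078 ,  0.00503272, -0.16059349],
       [ 0.16036288, -0.03114724, -0.98656657]]), 't': array([8.34125102e-01, 6.20278509e+02, 1.04399494e+03])}
```

View pics/top1.png

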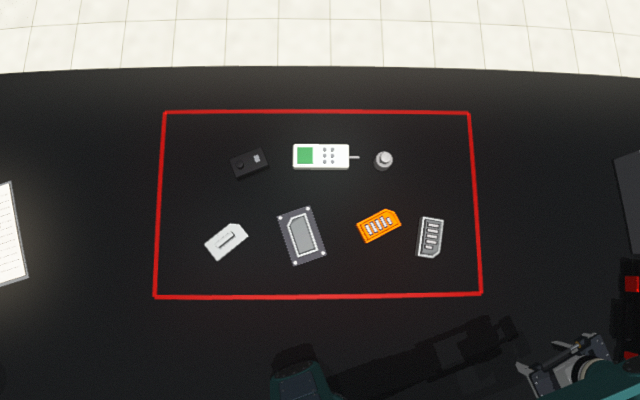

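View pics/scene1.png

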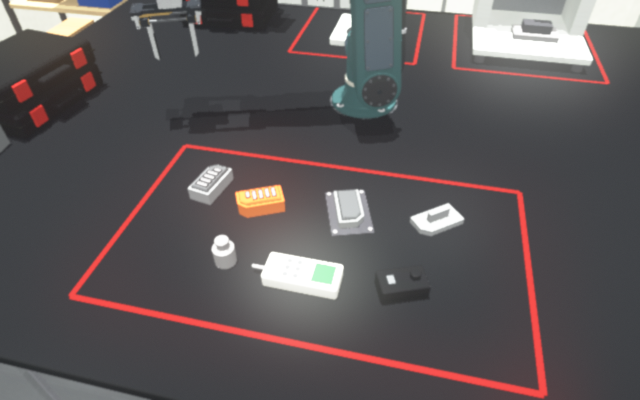

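The top view shows four candidates: the grey tray at (430,237), its orange look-alike at (379,225), the base on its foot plate at (302,236), and the lid with a bar at (226,241). The grey piece with pockets fits the tray, since the orange one is excluded. I'll confirm this in a crop and take a coarse measurement.

```bash
cat > h.py <<'E'
import numpy as np,cv2
from scipy.spatial.transform import Rotation as Rn
def ortho(im,c,cx,cy,z,half=90,s=4):
    """top-down resample of plane z: world x up... col grows with -y, row grows with -x; s px/mm"""
    n=int(2*half*s); r,q=np.mgrid[0:n,0:n]
    P=np.stack([cx+half-r/s,cy+half-q/s,np.full(r.shape,float(z))],-1).reshape(-1,3)
    uv,_=cv2.projectPoints(P,cv2.Rodrigues(c["R"])[0],np.array(c["t"]),c["intrinsics"],np.array(c["distortion"]))
    m=uv.reshape(n,n,2).astype(np.float32)
    return cv2.remap(im,m[...,0],m[...,1],cv2.INTER_CUBIC)
def px(c,u,v,z):
    p=cv2.undistortPoints(np.array([[[u,v]]],float),c["intrinsics"],np.array(c["distortion"]))[0,0]
    R=np.array(c["R"]);d=R.T@np.array([p[0],p[1],1]);o=-R.T@np.array(c["t"]);return o+d*(z-o[2])/d[2]
def cloud(d,c):
    v,u=np.nonzero(d>0);p=cv2.undistortPoints(np.stack([u,v],-1)[:,None].astype(float),c["intrinsics"],np.array(c["distortion"]))[:,0]
    X=np.c_[p,np.ones(len(p))]*d[v,u][:,None];return (X-np.array(c["t"]))@np.array(c["R"]),u,v
E
python3 - <<'E'
from h import *; from cell import optics
D=np.load("top1.npz");im=D["im"];c=optics.calibration("top")
X,u,v=cloud(D["d"],c)
for n,(a,b),z in(("tray",(430,237),34),("orange",(379,225),34),("base",(302,236),33),("lid",(226,241),16),("dim",(249,163),40),("gauge",(321,156),35),("weight",(384,160),60)):
    k=(abs(u-a)<34)&(abs(v-b)<30)&(X[:,2]>12)
    P=X[k]; r=cv2.minAreaRect(P[:,:2].astype(np.float32))
    print(n,px(c,a,b,z).round(),len(P),P[:,2].max().round(1),np.percentile(P[:,2],[10,50,90]).round(1),[np.round(t,1) for t in r])
cv2.imwrite("pics/crop1.png",cv2.resize(im[195:275,195:455][:,:,::-1],None,fx=3,fy=3,interpolation=cv2.INTER_CUBIC))
E
```

```text
tray [ 519. -306.   34.] 924 45.5 [28.7 38.3 42.1] [array([ 523.6, -273.3]), array([133.1, 110.7]), np.float64(80.0)]
orange [ 554. -164.   34.] 828 46.3 [30.9 39.1 42.5] [array([ 556.3, -162.2]), array([ 60.1, 109. ]), np.float64(27.7)]
base [525.  49.  33.] 841 37.6 [23.  30.2 33.7] [array([535.2,  57.6]), array([125.2,  69.1]), np.float64(19.3)]
lid [514. 260.  16.] 772 47.9 [12.9 15.3 41.2] [array([516.9, 261. ]), array([ 61.3, 110.1]), np.float64(39.4)]
dim [729. 197.  40.] 817 56.5 [33.  38.7 42.5] [array([733.7, 199.7]), array([ 62.5, 100.7]), np.float64(21.9)]
gauge [750.  -5.  35.] 1420 40.7 [29.1 33.4 36.4] [array([752.7, -12.9]), array([ 71.9, 175.7]), np.float64(0.5)]
weight [ 732. -179.   60.] 275 70.8 [19.4 45.8 66.5] [array([ 750.6, -150.2]), array([111.5,  46. ]), np.float64(68.5)]
```

View pics/crop1.png

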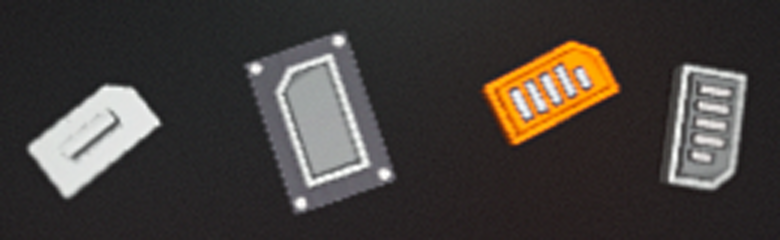

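The crop confirms the pieces. The tray is the grey one, with its cut corner at crop (725,180), so its yaw is about 175°. The base's cut corner is at (285,70), yaw about 17°. The lid's is at (118,87), yaw about -50°. Next I'll plan a close look with the wrist camera.

```bash
cat > plan.py <<'E'
import numpy as np,json,os
from scipy.spatial.transform import Rotation as Rn
def down(yaw): # tool x at yaw (deg), z down
    a=np.radians(yaw);c,s=np.cos(a),np.sin(a);return Rn.from_matrix(np.array([[c,s,0],[s,-c,0],[0,0,-1]]))
def delta(p0,y0,p1,y1):
    """travel (m, tool axes) and angular z (rad) from commanded pose p0,y0 to p1,y1; turning is unwrapped"""
    t=down(y0).inv().apply(np.array(p1,float)-p0)/1000
    return t.round(4).tolist(), round(-np.radians(y1-y0),4)
E
python3 - <<'E'
from h import *; from plan import *; from cell import optics,sense
s=sense();c=optics.calibration("wrist");R=np.array(c["R"]);o=-R.T@np.array(c["t"])
T=Rn.from_rotvec(s["ee_rot"])
print("cam in tool",T.inv().apply(o-s["ee_pos"]),"\n",T.as_matrix().T@R.T, c["intrinsics"],c["distortion"])
p=[227.177,-500.91,205.506]
for q,y in (([519,-306,205.5],-5),([440,-306,205.5],-5)): print(delta(p,24.4,q,y))
E
```

```text
cam in tool [  77.77115001    0.40273297 -179.93737735] 
 [[-1.33563596e-04 -9.63621520e-01 -2.67270552e-01]
 [ 9.99999869e-01  3.34407720e-06 -5.11788529e-04]
 [ 4.94064214e-04 -2.67270586e-01  9.63621393e-01]] [[356.94917424   0.         320.60050768]
 [  0.         356.94917424 198.58653714]
 [  0.           0.           1.        ]] [0.01394075 0.         0.         0.         0.        ]
([0.3463, -0.0569, 0.0], np.float64(0.5131))
([0.2743, -0.0896, 0.0], np.float64(0.5131))
```

drive_tool --steps '[{"travel": [0.02, -0.003, 0.004], "angular": [0, 0, 0.03]}, {"travel": [0.06, -0.01, 0.012], "angular": [0, 0, 0.09]}, {"travel": [0.105, -0.017, 0.022], "angular": [0, 0, 0.155]}, {"travel": [0.15, -0.025, 0.032], "angular": [0, 0, 0.22]}, {"travel": [0.195, -0.032, 0.042], "angular": [0, 0, 0.29]}, {"travel": [0.24, -0.04, 0.052], "angular": [0, 0, 0.355]}, {"travel": [0.285, -0.047, 0.062], "angular": [0, 0, 0.42]}, {"travel": [0.32, -0.053, 0.07], "angular": [0, 0, 0.475]}, {"travel": [0.34, -0.056, 0.074], "angular": [0, 0, 0.505]}, {"travel": [0.346, -0.057, 0.075], "angular": [0, 0, 0.513]}]' --hand 0.094

```text
clock: 1.1
ee_pos: [519.7, -304.0, 128.7]
ee_rot: [-3.137, 0.132, 0.003]
ft_force: [-0.3, -0.5, 0.0]
width: 0.999
finger_force: 0.0
```

drive_tool --steps '[{"travel": [0, 0, 0], "angular": [0, 0, 0]}, {"travel": [0, 0, 0], "angular": [0, 0, 0]}, {"travel": [0, 0, 0], "angular": [0, 0, 0]}]'

```text
clock: 1.4
ee_pos: [517.9, -307.2, 131.0]
ee_rot: [3.138, -0.139, 0.001]
ft_force: [0.0, -0.1, -0.4]
width: 0.998
finger_force: 0.0
```

```bash
cat > look.py <<'E'
import sys
from h import *; from plan import *; from cell import optics,sense
n=sys.argv[1]; cx,cy,z=map(float,sys.argv[2:5])
s=sense();c=optics.calibration("wrist");im,d=optics.get_image("wrist")
np.savez(n,im=im,d=d,**{"c_"+k:v for k,v in c.items()})
T=Rn.from_rotvec(s["ee_rot"]).as_matrix()
print(s["clock"],s["ee_pos"].round(2),"yaw",np.degrees(np.arctan2(T[1,0],T[0,0])).round(2),"z",T[:,2].round(4),s["ft_force"].round(2))
o=ortho(im,c,cx,cy,z,80,3); cv2.imwrite(f"pics/{n}.png",np.hstack([o])[:,:,::-1])
X,u,v=cloud(d,c);k=(abs(X[:,0]-cx)<75)&(abs(X[:,1]-cy)<75)
print("z pct",np.percentile(X[k,2],[1,5,25,50,75,95,99]).round(1))
E
python3 look.py tray1 519 -306 34
```

```text
1.4 [ 517.93 -307.17  130.99] yaw -5.08 z [ 3.e-04 -7.e-04 -1.e+00] [ 0.02 -0.06 -0.43]
z pct [ -0.4   0.3  39.9 235.5 246.5 253.  253.6]
```

View pics/tray1.png

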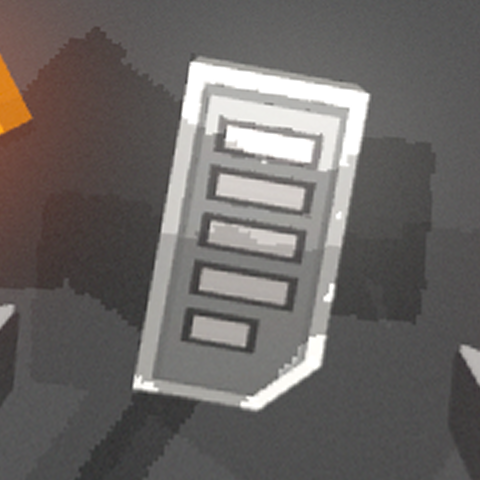

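The ortho view (3 px/mm) shows the tray with its cut corner at (290,375), yaw about 170°. I'll fit the outline to get a precise pose.

```bash
cat > fit.py <<'E'
import sys
from h import *
from scipy.optimize import minimize
POLY=np.array([[-55,-30],[55,-30],[55,12],[37,30],[-55,30]],float)
def fit(n,cx,cy,yaw,z,half=85,s=4,cam="wrist",up=40):
    D=np.load(n+".npz");c={k:D["c_"+k] for k in("R","t","intrinsics","distortion")}
    X,u,v=cloud(D["d"],c);Z=np.zeros(D["d"].shape,np.float32);Z[v,u]=X[:,2]
    M=np.where((Z>z-4)&(Z<z+up),255,0).astype(np.uint8)
    m=ortho(M,c,cx,cy,z,half,s); m=np.where(m>127,255,0).astype(np.uint8)
    nl,l,st,_=cv2.connectedComponentsWithStats(m); h=m.shape[0]//2
    k=1+np.argmax([st[i,4]*(np.hypot(*(np.argwhere(l==i).mean(0)-h))<25*s) for i in range(1,nl)])
    m=np.where(l==k,1.,0.); m=cv2.GaussianBlur(m,(0,0),2)
    def draw(p):
        a=np.radians(p[2]);R=np.array([[np.cos(a),-np.sin(a)],[np.sin(a),np.cos(a)]])
        W=POLY@R.T+p[:2]; q=np.c_[(cy+half-W[:,1])*s,(cx+half-W[:,0])*s]
        g=np.zeros(m.shape,np.float32);cv2.fillPoly(g,[np.round(q*64).astype(np.int32)],1.,cv2.LINE_AA,6)
        return cv2.GaussianBlur(g,(0,0),2)
    f=lambda p:((draw(p)-m)**2).sum()
    best=min((minimize(f,[cx,cy,yaw+d],method="Nelder-Mead",options=dict(initial_simplex=np.array([cx,cy,yaw+d])+np.array([[0,0,0],[6,0,0],[0,6,0],[0,0,5]]),xatol=.01,fatol=.01)) for d in(-4,4)),key=lambda r:r.fun)
    zs=Z[(M>0)]; print(n,"pose",best.x.round(2),"cost",round(best.fun/s/s,1),"area",round(m.sum()/s/s),"of 6438; alt 180:",round(f(best.x+[0,0,180])/s/s))
    e=np.abs(draw(best.x)-m); cv2.imwrite(f"pics/{n}_fit.png",(e*255).astype(np.uint8)); return best.x
if __name__=="__main__": fit(sys.argv[1],*map(float,sys.argv[2:6]),up=float(sys.argv[6]) if len(sys.argv)>6 else 40)
E
python3 fit.py tray1 519 -306 170 34 20
python3 - <<'E'
from h import *
D=np.load("tray1.npz");X,u,v=cloud(D["d"],{k[2:]:D[k] for k in D.files if k[:2]=="c_"})
for n,a,b in(("bench",-3,3),("sh",30,38),("pl",40,46)):
    k=(abs(X[:,0]-519)<50)&(abs(X[:,1]+306)<30)&(X[:,2]>a)&(X[:,2]<b);print(n,k.sum(),np.median(X[k,2]),X[k,2].std())
E
```

```text
tray1 pose [ 519.29 -309.5   169.95] cost 13.8 area 6470 of 6438; alt 180: 300
bench 306 0.7246076292683572 0.6808998069594557
sh 1243 34.77524634763161 0.7428890349263015
pl 6684 43.02884203889485 0.9790057775744958
```

View pics/tray1_fit.png

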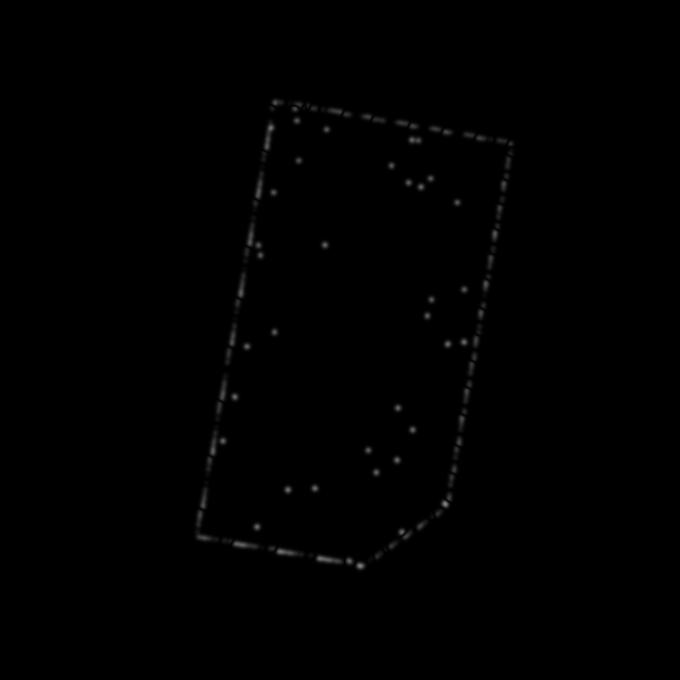

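```bash
python3 - <<'E'
from plan import *;from h import *
p0=np.array([227.177,-500.91,205.506])+down(24.4).apply([346,-57,75]);y0=24.4-np.degrees(.513)
print(p0,y0,delta(p0,y0,[519.3,-309.5,5],-10.05))
from cell import optics,sense
D=np.load("tray1.npz");R=D["c_R"];o=-R.T@D["c_t"];print("cam in commanded tool",down(y0).inv().apply(o-p0), (down(y0).as_matrix().T@R.T).round(4))
E
```

```text
[ 518.72659414 -306.06689861  130.506     ] -4.992734890211235 ([0.0009, 0.0034, 0.1255], np.float64(0.0883))
cam in commanded tool [  77.15025568    1.4311192  -180.48723299] [[-1.700e-03 -9.637e-01 -2.670e-01]
 [ 1.000e+00 -1.900e-03  2.000e-04]
 [-7.000e-04 -2.670e-01  9.637e-01]]
```

drive_tool --steps '[{"travel": [0.001, 0.003, 0.015], "angular": [0, 0, 0.044]}, {"travel": [0.001, 0.003, 0.04], "angular": [0, 0, 0.088]}, {"travel": [0.001, 0.003, 0.065], "angular": [0, 0, 0.088]}, {"travel": [0.001, 0.003, 0.09], "angular": [0, 0, 0.088]}, {"travel": [0.001, 0.003, 0.11], "angular": [0, 0, 0.088]}, {"travel": [0.001, 0.003, 0.12], "angular": [0, 0, 0.088]}, {"travel": [0.001, 0.003, 0.125], "angular": [0, 0, 0.088]}, {"travel": [0.001, 0.003, 0.125], "angular": [0, 0, 0.088]}]'

```text
clock: 2.25
ee_pos: [519.3, -309.5, 5.6]
ee_rot: [3.129, -0.276, 0.0]
ft_force: [-0.3, -0.4, 0.4]
width: 0.999
finger_force: 0.0
```

drive_tool --steps '[{"travel": [0, 0, 0]}, {"travel": [0, 0, 0]}, {"travel": [0, 0, 0]}, {"travel": [0, 0, 0]}, {"travel": [0, 0, 0]}, {"travel": [0, 0, 0]}, {"travel": [0, 0, 0]}, {"travel": [0, 0, 0]}]' --hand 0.05 --grip_force 30

```text
invalid input at $.steps[0]: expected keys travel, angular
```

drive_tool --steps '[{"travel": [0, 0, 0], "angular": [0, 0, 0]}, {"travel": [0, 0, 0], "angular": [0, 0, 0]}, {"travel": [0, 0, 0], "angular": [0, 0, 0]}, {"travel": [0, 0, 0], "angular": [0, 0, 0]}, {"travel": [0, 0, 0], "angular": [0, 0, 0]}, {"travel": [0, 0, 0], "angular": [0, 0, 0]}, {"travel": [0, 0, 0], "angular": [0, 0, 0]}, {"travel": [0, 0, 0], "angular": [0, 0, 0]}]' --hand 0.05 --grip_force 30

```text
clock: 3.05
ee_pos: [519.7, -309.3, 5.9]
ee_rot: [3.129, -0.275, 0.001]
ft_force: [-0.4, 0.6, 2.6]
width: 0.635
finger_force: 30.0
```

drive_tool --steps '[{"travel": [0, 0, -0.005], "angular": [0, 0, 0]}, {"travel": [0, 0, -0.02], "angular": [0, 0, 0]}, {"travel": [0, 0, -0.045], "angular": [0, 0, 0]}, {"travel": [0, 0, -0.075], "angular": [0, 0, 0]}, {"travel": [0, 0, -0.105], "angular": [0, 0, 0]}, {"travel": [0, 0, -0.135], "angular": [0, 0, 0]}, {"travel": [0, 0, -0.165], "angular": [0, 0, 0]}, {"travel": [0, 0, -0.185], "angular": [0, 0, 0]}, {"travel": [0, 0, -0.195], "angular": [0, 0, 0]}]'

```text
clock: 3.95
ee_pos: [520.1, -309.6, 203.9]
ee_rot: [3.127, -0.275, 0.006]
ft_force: [-0.1, 0.0, -2.8]
width: 0.634
finger_force: 30.0
```

```bash
python3 - <<'E'
from plan import *
p=np.array([518.727,-306.067,130.506])+down(-4.993).apply([1,3,125]);y=-4.993-np.degrees(.088);p[2]+=195
print(p,y)
g=np.array([616,77,200.5])
for i,f in enumerate((1/3,2/3,1)):
    q=p+(g-p)*f; print(delta(p+(g-p)*(f-1/3),y+69.03*i,q,y+69.03*(i+1)))
E
```

```text
[ 519.46210324 -309.14265005  200.506     ] -10.035028597151245
([0.0093, -0.1324, 0.0], np.float64(-1.2048))
([0.1269, -0.0387, 0.0], np.float64(-1.2048))
([0.0816, 0.1046, 0.0], np.float64(-1.2048))
```

drive_tool --steps '[{"travel": [0, -0.005, 0], "angular": [0, 0, -0.05]}, {"travel": [0.001, -0.017, 0], "angular": [0, 0, -0.155]}, {"travel": [0.002, -0.031, 0], "angular": [0, 0, -0.28]}, {"travel": [0.003, -0.045, 0], "angular": [0, 0, -0.41]}, {"travel": [0.004, -0.059, 0], "angular": [0, 0, -0.54]}, {"travel": [0.005, -0.073, 0], "angular": [0, 0, -0.67]}, {"travel": [0.006, -0.088, 0], "angular": [0, 0, -0.8]}, {"travel": [0.007, -0.103, 0], "angular": [0, 0, -0.935]}, {"travel": [0.008, -0.118, 0], "angular": [0, 0, -1.07]}, {"travel": [0.009, -0.132, 0], "angular": [0, 0, -1.205]}]'

```text
clock: 4.95
ee_pos: [550.8, -179.8, 199.5]
ee_rot: [-2.728, -1.554, 0.002]
ft_force: [-1.2, -1.1, -3.3]
width: 0.633
finger_force: 30.0
```

drive_tool --steps '[{"travel": [0.013, -0.004, 0], "angular": [0, 0, -0.12]}, {"travel": [0.025, -0.008, 0], "angular": [0, 0, -0.24]}, {"travel": [0.038, -0.012, 0], "angular": [0, 0, -0.36]}, {"travel": [0.051, -0.016, 0], "angular": [0, 0, -0.48]}, {"travel": [0.063, -0.02, 0], "angular": [0, 0, -0.6]}, {"travel": [0.076, -0.024, 0], "angular": [0, 0, -0.72]}, {"travel": [0.089, -0.028, 0], "angular": [0, 0, -0.84]}, {"travel": [0.102, -0.032, 0], "angular": [0, 0, -0.96]}, {"travel": [0.114, -0.036, 0], "angular": [0, 0, -1.08]}, {"travel": [0.127, -0.039, 0], "angular": [0, 0, -1.205]}]'

```text
clock: 5.95
ee_pos: [582.6, -51.1, 199.5]
ee_rot: [-1.368, -2.826, 0.001]
ft_force: [1.4, 0.7, -3.1]
width: 0.638
finger_force: 30.0
```

drive_tool --steps '[{"travel": [0.009, 0.012, 0], "angular": [0, 0, -0.135]}, {"travel": [0.018, 0.023, 0], "angular": [0, 0, -0.27]}, {"travel": [0.028, 0.035, 0], "angular": [0, 0, -0.405]}, {"travel": [0.037, 0.047, 0], "angular": [0, 0, -0.54]}, {"travel": [0.046, 0.059, 0], "angular": [0, 0, -0.675]}, {"travel": [0.055, 0.071, 0], "angular": [0, 0, -0.81]}, {"travel": [0.064, 0.082, 0], "angular": [0, 0, -0.94]}, {"travel": [0.073, 0.094, 0], "angular": [0, 0, -1.07]}, {"travel": [0.08, 0.102, 0], "angular": [0, 0, -1.17]}, {"travel": [0.082, 0.105, 0], "angular": [0, 0, -1.205]}]'

```text
clock: 6.95
ee_pos: [614.9, 78.6, 199.3]
ee_rot: [0.471, -3.104, -0.001]
ft_force: [0.3, -0.2, -2.9]
width: 0.637
finger_force: 30.0
```

drive_tool --steps '[{"travel": [0, 0, 0], "angular": [0, 0, 0]}, {"travel": [0, 0, 0], "angular": [0, 0, 0]}, {"travel": [0, 0, 0], "angular": [0, 0, 0]}, {"travel": [0, 0, 0], "angular": [0, 0, 0]}]'

```text
clock: 7.35
ee_pos: [615.4, 76.9, 200.5]
ee_rot: [0.465, -3.107, 0.0]
ft_force: [0.4, -0.1, -3.1]
width: 0.637
finger_force: 30.0
```

```bash
python3 look.py base1 528 51 25; cat > raw.py <<'E'
import sys,numpy as np,cv2
n=sys.argv[1];cv2.imwrite(f"pics/{n}_raw.png",np.load(n+".npz")["im"][:,:,::-1])
E
python3 raw.py base1; python3 fit.py base1 528 51 17 25 20
```

```text
7.35 [615.4   76.88 200.54] yaw -162.99 z [ 0.e+00 -3.e-04 -1.e+00] [ 0.44 -0.12 -3.09]
z pct [-2.000e-01  8.000e-01  3.380e+01  2.695e+02  3.163e+02  3.226e+02
  3.232e+02]
base1 pose [529.99  49.7   18.44] cost 18.7 area 6452 of 6438; alt 180: 317
```

View pics/base1_raw.png

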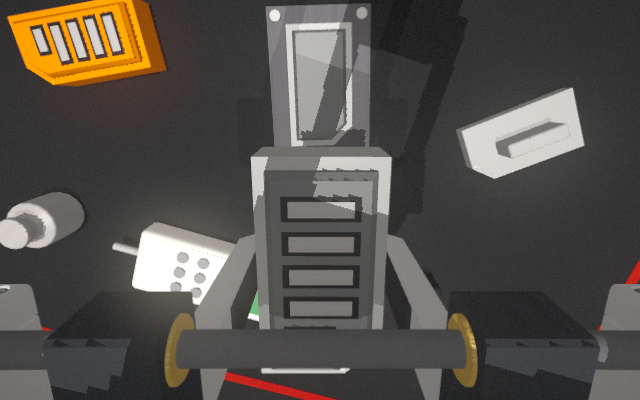

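The wrist view shows the held tray in the middle, with its near edge around row 150, and the base ahead at (320,80), fully visible. I'll measure the held tray in the same image.

```bash
cat > held.py <<'E'
import sys
from h import *; from plan import *
from fit import POLY
from scipy.optimize import minimize
# mask of held tray at shoulder plane, gripper hidden parts ignored; use z-plane edges
n,cx,cy,yaw,z=sys.argv[1],*map(float,sys.argv[2:6])
D=np.load(n+".npz");c={k:D["c_"+k] for k in("R","t","intrinsics","distortion")}
X,u,v=cloud(D["d"],c)
a=np.radians(yaw);B=np.array([[np.cos(a),np.sin(a)],[-np.sin(a),np.cos(a)]])
L=np.c_[(X[:,:2]-[cx,cy])@B.T,X[:,2]]   # expected tray frame
k=(abs(L[:,0])<70)&(abs(L[:,1])<40)
h,e=np.histogram(L[k,2],bins=np.arange(z-12,z+16,1));print("z hist",list(zip(e[:-1].round(),h)))
s=k&(abs(L[:,2]-z)<4)&(L[:,0]<0)
S=L[s]
# edges: min x per y-bin; +-y per x-bin
for lo,hi in((-25,-12),(-12,0),(0,12),(12,25)):
    q=S[(S[:,1]>lo)&(S[:,1]<hi)];print("minx y",lo,len(q),np.percentile(q[:,0],[0,1,3]).round(2))
for lo in(-55,-45,-35,-25):
    q=S[(S[:,0]>lo)&(S[:,0]<lo+10)];print("y range x",lo,len(q),np.percentile(q[:,1],[0,2,98,100]).round(2))
E
python3 held.py base1 615.9 76.9 17.1 229
```

```text
z hist [(np.float64(217.0), np.int64(36)), (np.float64(218.0), np.int64(57)), (np.float64(219.0), np.int64(98)), (np.float64(220.0), np.int64(57)), (np.float64(221.0), np.int64(64)), (np.float64(222.0), np.int64(96)), (np.float64(223.0), np.int64(62)), (np.float64(224.0), np.int64(66)), (np.float64(225.0), np.int64(126)), (np.float64(226.0), np.int64(66)), (np.float64(227.0), np.int64(166)), (np.float64(228.0), np.int64(1926)), (np.float64(229.0), np.int64(3352)), (np.float64(230.0), np.int64(697)), (np.float64(231.0), np.int64(153)), (np.float64(232.0), np.int64(211)), (np.float64(233.0), np.int64(524)), (np.float64(234.0), np.int64(732)), (np.float64(235.0), np.int64(833)), (np.float64(236.0), np.int64(3255)), (np.float64(237.0), np.int64(7100)), (np.float64(238.0), np.int64(4335)), (np.float64(239.0), np.int64(735)), (np.float64(240.0), np.int64(95)), (np.float64(241.0), np.int64(82)), (np.float64(242.0), np.int64(88)), (np.float64(243.0), np.int64(99))]
minx y -25 553 [-55.07 -54.96 -54.91]
minx y -12 479 [-54.98 -54.91 -54.82]
minx y 0 481 [-54.93 -54.86 -54.78]
minx y 12 603 [-54.94 -54.83 -54.74]
y range x -55 2548 [-30.2  -29.08  28.94  29.91]
y range x -45 535 [-30.31 -29.83  29.61  30.17]
y range x -35 500 [-30.29 -29.9   29.66  29.92]
y range x -25 483 [-30.14 -29.96  29.61  30.15]
```

```bash
python3 - <<'E'
from plan import *
p=np.array([519.462,-309.143,200.506]);y=-10.035
for t in([9,-132,0],[127,-39,0],[82,105,0]): p=p+down(y).apply(t);y+=np.degrees(1.205)
print(p,y,delta(p,y,[530,49.7,50.5],198.44))
E
```

```text
[615.44012652  77.50787977 200.506     ] 197.0892429397926 ([0.0898, -0.0015, 0.15], np.float64(-0.0236))
```

```bash
python3 - <<'E'
from plan import *
p=np.array([615.44,77.508,200.506]);y=197.089
print(delta(p,y,[529.49,50.36,50.5],198.6))
E
```

```text
([0.0901, -0.0007, 0.15], np.float64(-0.0264))
```

drive_tool --steps '[{"travel": [0.004, 0, 0.003], "angular": [0, 0, -0.003]}, {"travel": [0.015, 0, 0.012], "angular": [0, 0, -0.006]}, {"travel": [0.03, 0, 0.03], "angular": [0, 0, -0.01]}, {"travel": [0.045, 0, 0.055], "angular": [0, 0, -0.015]}, {"travel": [0.06, 0, 0.08], "angular": [0, 0, -0.02]}, {"travel": [0.073, 0, 0.105], "angular": [0, 0, -0.024]}, {"travel": [0.083, -0.0005, 0.125], "angular": [0, 0, -0.026]}, {"travel": [0.088, -0.0007, 0.14], "angular": [0, 0, -0.026]}, {"travel": [0.09, -0.0007, 0.148], "angular": [0, 0, -0.026]}, {"travel": [0.09, -0.0007, 0.15], "angular": [0, 0, -0.026]}]'

```text
clock: 8.4
ee_pos: [528.7, 50.2, 49.6]
ee_rot: [0.506, -3.099, -0.0]
ft_force: [-0.6, 1.0, -4.3]
width: 0.635
finger_force: 30.0
```

drive_tool --steps '[{"travel": [0, 0, 0], "angular": [0, 0, 0]}, {"travel": [0, 0, 0], "angular": [0, 0, 0]}, {"travel": [0, 0, 0], "angular": [0, 0, 0]}, {"travel": [0, 0, 0.003], "angular": [0, 0, 0]}, {"travel": [0, 0, 0.006], "angular": [0, 0, 0]}, {"travel": [0, 0, 0.009], "angular": [0, 0, 0]}, {"travel": [0, 0, 0.011], "angular": [0, 0, 0]}, {"travel": [0, 0, 0.013], "angular": [0, 0, 0]}, {"travel": [0, 0, 0.014], "angular": [0, 0, 0]}, {"travel": [0, 0, 0.014], "angular": [0, 0, 0]}]'

```text
clock: 9.4
ee_pos: [529.5, 50.3, 36.2]
ee_rot: [0.507, -3.1, 0.0]
ft_force: [0.5, -0.6, -2.7]
width: 0.64
finger_force: 30.0
```

drive_tool --steps '[{"travel": [0, 0, 0.001], "angular": [0, 0, 0]}, {"travel": [0, 0, 0.002], "angular": [0, 0, 0]}, {"travel": [0, 0, 0.003], "angular": [0, 0, 0]}, {"travel": [0, 0, 0.004], "angular": [0, 0, 0]}, {"travel": [0, 0, 0.0045], "angular": [0, 0, 0]}, {"travel": [0, 0, 0.005], "angular": [0, 0, 0]}]'

```text
clock: 10.0
ee_pos: [529.7, 50.3, 31.4]
ee_rot: [-0.507, 3.1, -0.0]
ft_force: [-0.3, 1.1, -3.6]
width: 0.636
finger_force: 30.0
```

drive_tool --steps '[{"travel": [0, 0, 0.0005], "angular": [0, 0, 0]}, {"travel": [0, 0, 0.001], "angular": [0, 0, 0]}, {"travel": [0, 0, 0.001], "angular": [0, 0, 0]}]'

```text
clock: 10.3
ee_pos: [529.7, 50.4, 30.9]
ee_rot: [-0.507, 3.1, -0.0]
ft_force: [-1.4, -0.6, -0.8]
width: 0.636
finger_force: 30.0
```

drive_tool --steps '[{"travel": [0, 0, 0.0005], "angular": [0, 0, 0]}, {"travel": [0, 0, 0.0007], "angular": [0, 0, 0]}, {"travel": [0, 0, 0.0007], "angular": [0, 0, 0]}]'

```text
clock: 10.6
ee_pos: [529.7, 50.4, 30.9]
ee_rot: [-0.507, 3.1, -0.0]
ft_force: [-4.5, -0.7, 4.2]
width: 0.636
finger_force: 30.0
```

drive_tool --steps '[{"travel": [0, 0, 0], "angular": [0, 0, 0]}, {"travel": [0, 0, 0], "angular": [0, 0, 0]}, {"travel": [0, 0, 0], "angular": [0, 0, 0]}, {"travel": [0, 0, 0], "angular": [0, 0, 0]}, {"travel": [0, 0, -0.01], "angular": [0, 0, 0]}, {"travel": [0, 0, -0.035], "angular": [0, 0, 0]}, {"travel": [0, 0, -0.07], "angular": [0, 0, 0]}, {"travel": [0, 0, -0.1], "angular": [0, 0, 0]}, {"travel": [0, 0, -0.12], "angular": [0, 0, 0]}, {"travel": [0, 0, -0.125], "angular": [0, 0, 0]}]' --hand 0.094

```text
clock: 11.6
ee_pos: [531.6, 50.4, 158.9]
ee_rot: [-0.506, 3.093, -0.002]
ft_force: [0.6, -0.6, 0.9]
width: 1.0
finger_force: 0.0
```

drive_tool --steps '[{"travel": [0, 0, 0], "angular": [0, 0, 0]}, {"travel": [0, 0, 0], "angular": [0, 0, 0]}, {"travel": [0, 0, 0], "angular": [0, 0, 0]}]'

```text
clock: 11.9
ee_pos: [528.6, 50.4, 152.9]
ee_rot: [0.506, -3.097, -0.001]
ft_force: [0.8, 0.5, 0.1]
width: 0.998
finger_force: 0.0
```

```bash
python3 look.py placed1 529.5 50 59; python3 raw.py placed1; python3 fit.py placed1 529.5 50 18.4 59 15
python3 - <<'E'
from h import *
D=np.load("placed1.npz");X,u,v=cloud(D["d"],{k[2:]:D[k] for k in D.files if k[:2]=="c_"})
a=np.radians(18.4);L=(X[:,:2]-[529.5,50])@np.array([[np.cos(a),-np.sin(a)],[np.sin(a),np.cos(a)]])
for sx in(-1,1):
  for sy in(-1,1):
    k=(abs(L[:,0]-sx*30)<12)&(abs(L[:,1]-sy*27.2)<2.5)&(abs(X[:,2]-59)<4);print(sx,sy,k.sum(),np.median(X[k,2]).round(2))
k=(abs(L[:,1])>32)&(abs(L[:,1])<48)&(abs(L[:,0])<70)&(abs(X[:,2]-5)<4);print("foot",np.median(X[k,2]))
E
```

```text
11.9 [528.65  50.36 152.89] yaw -161.43 z [-3.4e-03 -1.0e-04 -1.0e+00] [0.8  0.52 0.11]
z pct [ -0.3   0.6  67.5 259.2 268.5 274.9 275.5]
placed1 pose [530.28  50.2   18.43] cost 14.8 area 6477 of 6438; alt 180: 313
-1 -1 202 59.76
-1 1 198 59.78
1 -1 167 59.72
1 1 153 59.56
foot 5.713555755498721
```

View pics/placed1_raw.png

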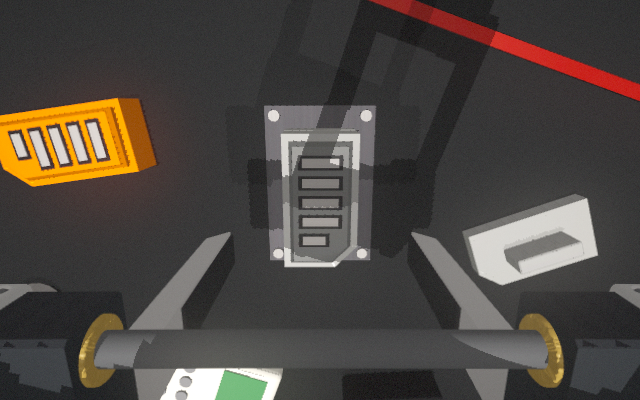

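The tray shows at (320,200) with its cut corner over the base's. It's seated: the shoulder reads 59.7 mm with a +0.7 mm camera bias, level at all corners. Next is the lid.

```bash
python3 - <<'E'
from plan import *
p=np.array([615.44,77.508,200.506]);y=197.089
p=p+down(y).apply([90,-.7,150]);y+=np.degrees(.026);p[2]+=-14-5-1-.7+125
print(p.tolist(),y,delta(p,y,[516,261,140],129.4))
E
```

```text
[529.619249375919, 50.391791520212564, 154.80600000000004] 198.57869026734014 ([-0.0542, 0.204, 0.0148], np.float64(1.2074))
```

drive_tool --steps '[{"travel": [-0.003, 0.01, 0], "angular": [0, 0, 0.06]}, {"travel": [-0.008, 0.03, 0.002], "angular": [0, 0, 0.18]}, {"travel": [-0.014, 0.053, 0.004], "angular": [0, 0, 0.32]}, {"travel": [-0.021, 0.078, 0.006], "angular": [0, 0, 0.46]}, {"travel": [-0.028, 0.104, 0.008], "angular": [0, 0, 0.61]}, {"travel": [-0.035, 0.13, 0.01], "angular": [0, 0, 0.76]}, {"travel": [-0.042, 0.156, 0.012], "angular": [0, 0, 0.91]}, {"travel": [-0.048, 0.182, 0.013], "angular": [0, 0, 1.06]}, {"travel": [-0.053, 0.198, 0.014], "angular": [0, 0, 1.17]}, {"travel": [-0.054, 0.204, 0.015], "angular": [0, 0, 1.207]}]'

```text
clock: 12.95
ee_pos: [515.0, 262.6, 138.3]
ee_rot: [-1.342, -2.838, 0.002]
ft_force: [-0.2, 0.2, 0.1]
width: 1.001
finger_force: 0.0
```

drive_tool --steps '[{"travel": [0, 0, 0], "angular": [0, 0, 0]}, {"travel": [0, 0, 0], "angular": [0, 0, 0]}, {"travel": [0, 0, 0], "angular": [0, 0, 0]}, {"travel": [0, 0, 0], "angular": [0, 0, 0]}]' --hand 0.05

```text
clock: 13.35
ee_pos: [516.0, 260.4, 139.7]
ee_rot: [1.343, 2.84, -0.0]
ft_force: [0.3, 0.1, 0.1]
width: 0.698
finger_force: 0.0
```

```bash
python3 look.py lid1 516.9 261 16; python3 raw.py lid1; python3 fit.py lid1 516.9 261 -50.6 16 35
```

```text
13.35 [515.96 260.35 139.72] yaw 129.39 z [-0.e+00 -2.e-04 -1.e+00] [0.31 0.06 0.13]
z pct [-5.000e-01  2.000e-01  1.660e+01  2.471e+02  2.558e+02  2.618e+02
  2.624e+02]
lid1 pose [517.39 259.   -51.11] cost 15.1 area 6455 of 6438; alt 180: 302
```

View pics/lid1_raw.png

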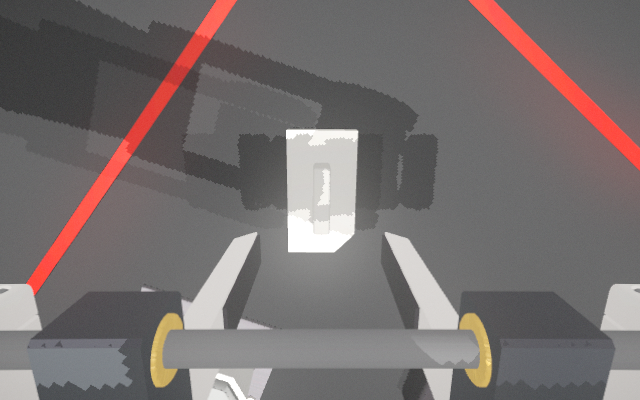

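The lid is at (322,190) with the bar central and the cut corner at (345,243). The fit gives (517.4, 259.0), yaw -51.1°.

```bash
python3 - <<'E'
from plan import *
p=np.array([529.619,50.392,154.806]);y=198.5787
p=p+down(y).apply([-54,204,15]);y-=np.degrees(1.207)
print(p.tolist(),y,delta(p,y,[517.39,259.0,19.8],128.89))
E
```

```text
[515.8090759435195, 260.96570680489583, 139.806] 129.42269412770963 ([-0.0025, -0.0, 0.12], np.float64(0.0093))
```

drive_tool --steps '[{"travel": [-0.001, 0, 0.01], "angular": [0, 0, 0.009]}, {"travel": [-0.0025, 0, 0.03], "angular": [0, 0, 0.009]}, {"travel": [-0.0025, 0, 0.055], "angular": [0, 0, 0.009]}, {"travel": [-0.0025, 0, 0.08], "angular": [0, 0, 0.009]}, {"travel": [-0.0025, 0, 0.1], "angular": [0, 0, 0.009]}, {"travel": [-0.0025, 0, 0.112], "angular": [0, 0, 0.009]}, {"travel": [-0.0025, 0, 0.118], "angular": [0, 0, 0.009]}, {"travel": [-0.0025, 0, 0.12], "angular": [0, 0, 0.009]}, {"travel": [-0.0025, 0, 0.12], "angular": [0, 0, 0.009]}]'

```text
clock: 14.3
ee_pos: [518.0, 259.1, 20.4]
ee_rot: [1.355, 2.834, 0.001]
ft_force: [0.2, -0.5, 0.5]
width: 0.533
finger_force: 0.0
```

drive_tool --steps '[{"travel": [0, 0, 0], "angular": [0, 0, 0]}, {"travel": [0, 0, 0], "angular": [0, 0, 0]}, {"travel": [0, 0, 0], "angular": [0, 0, 0]}, {"travel": [0, 0, 0], "angular": [0, 0, 0]}, {"travel": [0, 0, 0], "angular": [0, 0, 0]}, {"travel": [0, 0, 0], "angular": [0, 0, 0]}, {"travel": [0, 0, 0], "angular": [0, 0, 0]}, {"travel": [0, 0, 0], "angular": [0, 0, 0]}]' --hand 0.005 --grip_force 30

```text
clock: 15.1
ee_pos: [517.5, 259.1, 19.9]
ee_rot: [1.355, 2.834, 0.0]
ft_force: [-0.0, -0.4, 1.5]
width: 0.147
finger_force: 30.0
```

drive_tool --steps '[{"travel": [0, 0, -0.005], "angular": [0, 0, 0]}, {"travel": [0, 0, -0.02], "angular": [0, 0, 0]}, {"travel": [0, 0, -0.045], "angular": [0, 0, 0]}, {"travel": [0, 0, -0.075], "angular": [0, 0, 0]}, {"travel": [0, 0, -0.105], "angular": [0, 0, 0]}, {"travel": [0, 0, -0.135], "angular": [0, 0, 0]}, {"travel": [0, 0, -0.16], "angular": [0, 0, 0]}, {"travel": [0, 0, -0.18], "angular": [0, 0, 0]}, {"travel": [0, 0, -0.19], "angular": [0, 0, 0]}]'

```text
clock: 16.0
ee_pos: [518.2, 259.3, 213.3]
ee_rot: [1.353, 2.832, 0.005]
ft_force: [-0.2, 0.3, -1.3]
width: 0.149
finger_force: 30.0
```

```bash
python3 - <<'E'
from plan import *
p=np.array([515.809,260.966,139.806]);y=129.4227
p=p+down(y).apply([-2.5,0,120]);y-=np.degrees(.009);p[2]+=190
print(p.tolist(),y,delta(p,y,[621.4,80.5,209.8],198.43))
E
```

```text
[517.3965915312308, 259.03479490214943, 209.80599999999998] 128.90703798438224 ([-0.2042, -0.0312, 0.0], np.float64(-1.2134))
```

drive_tool --steps '[{"travel": [-0.01, -0.001, 0], "angular": [0, 0, -0.06]}, {"travel": [-0.03, -0.004, 0], "angular": [0, 0, -0.18]}, {"travel": [-0.053, -0.008, 0], "angular": [0, 0, -0.32]}, {"travel": [-0.078, -0.012, 0], "angular": [0, 0, -0.46]}, {"travel": [-0.104, -0.016, 0], "angular": [0, 0, -0.61]}, {"travel": [-0.13, -0.02, 0], "angular": [0, 0, -0.76]}, {"travel": [-0.156, -0.024, 0], "angular": [0, 0, -0.91]}, {"travel": [-0.182, -0.028, 0], "angular": [0, 0, -1.06]}, {"travel": [-0.198, -0.03, 0], "angular": [0, 0, -1.17]}, {"travel": [-0.204, -0.031, 0], "angular": [0, 0, -1.213]}]'

```text
clock: 17.0
ee_pos: [621.7, 78.9, 208.7]
ee_rot: [0.503, -3.099, 0.001]
ft_force: [-0.7, -0.5, -2.3]
width: 0.146
finger_force: 30.0
```

drive_tool --steps '[{"travel": [0, 0, 0], "angular": [0, 0, 0]}, {"travel": [0, 0, 0], "angular": [0, 0, 0]}, {"travel": [0, 0, 0], "angular": [0, 0, 0]}, {"travel": [0, 0, 0], "angular": [0, 0, 0]}]'

```text
clock: 17.4
ee_pos: [621.1, 81.5, 209.8]
ee_rot: [0.503, -3.101, -0.0]
ft_force: [-0.0, -0.0, -1.9]
width: 0.15
finger_force: 30.0
```

```bash
python3 - <<'E'
from plan import *
p=np.array([517.397,259.035,209.806]);y=128.907
p=p+down(y).apply([-204,-31,0]);y+=np.degrees(1.213);print("cmd",p,y)
E
python3 look.py over1 530.28 50.2 59; python3 raw.py over1; python3 fit.py over1 530.28 50.2 18.4 59 15; python3 held.py over1 621.2 80.4 18.4 206
```

```text
cmd [621.39770009  80.81924767 209.806     ] 198.40678054936888
17.4 [621.11  81.47 209.83] yaw -161.57 z [-1.e-04  0.e+00 -1.e+00] [-0.01 -0.04 -1.88]
z pct [-3.000e-01  7.000e-01  6.690e+01  3.140e+02  3.278e+02  3.321e+02
  3.326e+02]
over1 pose [530.23  50.15  18.68] cost 20.2 area 6481 of 6438; alt 180: 305
z hist [(np.float64(194.0), np.int64(1)), (np.float64(195.0), np.int64(1)), (np.float64(196.0), np.int64(27)), (np.float64(197.0), np.int64(68)), (np.float64(198.0), np.int64(15)), (np.float64(199.0), np.int64(0)), (np.float64(200.0), np.int64(10)), (np.float64(201.0), np.int64(56)), (np.float64(202.0), np.int64(45)), (np.float64(203.0), np.int64(3)), (np.float64(204.0), np.int64(79)), (np.float64(205.0), np.int64(1946)), (np.float64(206.0), np.int64(6156)), (np.float64(207.0), np.int64(2417)), (np.float64(208.0), np.int64(106)), (np.float64(209.0), np.int64(8)), (np.float64(210.0), np.int64(21)), (np.float64(211.0), np.int64(15)), (np.float64(212.0), np.int64(24)), (np.float64(213.0), np.int64(24)), (np.float64(214.0), np.int64(37)), (np.float64(215.0), np.int64(34)), (np.float64(216.0), np.int64(32)), (np.float64(217.0), np.int64(41)), (np.float64(218.0), np.int64(47)), (np.float64(219.0), np.int64(48)), (np.float64(220.0), np.int64(45))]
minx y -25 2334 [-55.08 -54.84 -53.92]
minx y -12 1555 [-55.12 -54.94 -54.45]
minx y 0 1442 [-55.05 -54.96 -54.48]
minx y 12 2298 [-55.07 -54.94 -54.04]
y range x -55 2336 [-29.51 -28.16  29.32  30.6 ]
y range x -45 2140 [-29.34 -28.09  29.44  30.69]
y range x -35 1980 [-29.51 -28.26  29.35  30.78]
y range x -25 1464 [-29.37 -28.59  29.77  30.67]
```

View pics/over1_raw.png

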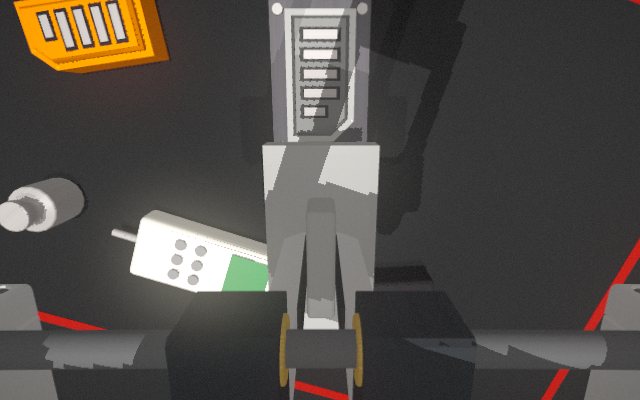

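```bash
python3 - <<'E'
from plan import *
print(delta(np.array([621.398,80.819,209.806]),198.407,[530.65,49.99,98.8],198.55))
E
```

```text
([0.0958, -0.0006, 0.111], np.float64(-0.0025))
```

drive_tool --steps '[{"travel": [0.004, 0, 0.003], "angular": [0, 0, 0]}, {"travel": [0.015, 0, 0.01], "angular": [0, 0, -0.001]}, {"travel": [0.03, 0, 0.022], "angular": [0, 0, -0.002]}, {"travel": [0.047, 0, 0.04], "angular": [0, 0, -0.0025]}, {"travel": [0.064, 0, 0.06], "angular": [0, 0, -0.0025]}, {"travel": [0.078, -0.0006, 0.08], "angular": [0, 0, -0.0025]}, {"travel": [0.088, -0.0006, 0.095], "angular": [0, 0, -0.0025]}, {"travel": [0.094, -0.0006, 0.105], "angular": [0, 0, -0.0025]}, {"travel": [0.0958, -0.0006, 0.11], "angular": [0, 0, -0.0025]}, {"travel": [0.0958, -0.0006, 0.111], "angular": [0, 0, -0.0025]}]'

```text
clock: 18.45
ee_pos: [530.6, 50.0, 98.6]
ee_rot: [0.506, -3.1, 0.0]
ft_force: [-0.3, -0.8, -2.8]
width: 0.146
finger_force: 30.0
```

drive_tool --steps '[{"travel": [0, 0, 0], "angular": [0, 0, 0]}, {"travel": [0, 0, 0], "angular": [0, 0, 0]}, {"travel": [0, 0, 0], "angular": [0, 0, 0]}, {"travel": [0, 0, 0.003], "angular": [0, 0, 0]}, {"travel": [0, 0, 0.006], "angular": [0, 0, 0]}, {"travel": [0, 0, 0.009], "angular": [0, 0, 0]}, {"travel": [0, 0, 0.011], "angular": [0, 0, 0]}, {"travel": [0, 0, 0.013], "angular": [0, 0, 0]}, {"travel": [0, 0, 0.014], "angular": [0, 0, 0]}, {"travel": [0, 0, 0.014], "angular": [0, 0, 0]}]'

```text
clock: 19.45
ee_pos: [530.6, 50.0, 84.6]
ee_rot: [0.506, -3.1, 0.0]
ft_force: [-0.0, 0.4, -2.8]
width: 0.146
finger_force: 30.0
```

drive_tool --steps '[{"travel": [0, 0, 0.001], "angular": [0, 0, 0]}, {"travel": [0, 0, 0.002], "angular": [0, 0, 0]}, {"travel": [0, 0, 0.003], "angular": [0, 0, 0]}, {"travel": [0, 0, 0.004], "angular": [0, 0, 0]}, {"travel": [0, 0, 0.0045], "angular": [0, 0, 0]}, {"travel": [0, 0, 0.005], "angular": [0, 0, 0]}]'

```text
clock: 20.05
ee_pos: [530.7, 50.0, 79.7]
ee_rot: [0.506, -3.101, 0.0]
ft_force: [0.1, 1.5, -2.0]
width: 0.148
finger_force: 30.0
```

drive_tool --steps '[{"travel": [0, 0, 0.0005], "angular": [0, 0, 0]}, {"travel": [0, 0, 0.001], "angular": [0, 0, 0]}, {"travel": [0, 0, 0.001], "angular": [0, 0, 0]}]'

```text
clock: 20.35
ee_pos: [530.8, 50.0, 78.9]
ee_rot: [-0.506, 3.1, -0.0]
ft_force: [-0.0, -0.6, -1.8]
width: 0.145
finger_force: 30.0
```

drive_tool --steps '[{"travel": [0, 0, 0.0004], "angular": [0, 0, 0]}, {"travel": [0, 0, 0.0007], "angular": [0, 0, 0]}, {"travel": [0, 0, 0.0007], "angular": [0, 0, 0]}]'

```text
clock: 20.65
ee_pos: [530.8, 50.0, 78.9]
ee_rot: [-0.506, 3.1, -0.0]
ft_force: [-2.3, -0.5, 4.0]
width: 0.149
finger_force: 30.0
```

drive_tool --steps '[{"travel": [0, 0, 0], "angular": [0, 0, 0]}, {"travel": [0, 0, 0], "angular": [0, 0, 0]}, {"travel": [0, 0, 0], "angular": [0, 0, 0]}, {"travel": [0, 0, 0], "angular": [0, 0, 0]}, {"travel": [0, 0, -0.005], "angular": [0, 0, 0]}, {"travel": [0, 0, -0.025], "angular": [0, 0, 0]}, {"travel": [0, 0, -0.055], "angular": [0, 0, 0]}, {"travel": [0, 0, -0.085], "angular": [0, 0, 0]}, {"travel": [0, 0, -0.105], "angular": [0, 0, 0]}, {"travel": [0, 0, -0.11], "angular": [0, 0, 0]}]' --hand 0.06

```text
clock: 21.65
ee_pos: [532.4, 50.0, 191.8]
ee_rot: [-0.505, 3.094, -0.002]
ft_force: [-0.7, -0.2, 0.9]
width: 0.639
finger_force: 0.0
```

drive_tool --steps '[{"travel": [0, 0, 0], "angular": [0, 0, 0]}, {"travel": [0, 0, 0], "angular": [0, 0, 0]}, {"travel": [0, 0, 0], "angular": [0, 0, 0]}, {"travel": [0, 0, 0], "angular": [0, 0, 0]}]'

```text
clock: 22.05
ee_pos: [530.0, 50.0, 186.5]
ee_rot: [0.506, -3.098, -0.001]
ft_force: [-0.1, 0.8, 0.4]
width: 0.638
finger_force: 0.0
```

```bash
python3 look.py done1 530.3 50.2 75; python3 fit.py done1 530.3 50.2 18.5 75 35
python3 - <<'E'
from h import *; from cell import optics
D=np.load("done1.npz");X,u,v=cloud(D["d"],{k[2:]:D[k] for k in D.files if k[:2]=="c_"})
a=np.radians(18.5);L=(X[:,:2]-[530.3,50.2])@np.array([[np.cos(a),-np.sin(a)],[np.sin(a),np.cos(a)]])
for sx in(-1,1):
  for sy in(-1,1):
    k=(abs(L[:,0]-sx*42)<8)&(abs(L[:,1]-sy*19)<6)&(abs(X[:,2]-75)<6);print(sx,sy,k.sum(),np.median(X[k,2]).round(2))
k=(abs(L[:,1])>32)&(abs(L[:,1])<48)&(abs(L[:,0])<70)&(abs(X[:,2]-5)<4);print("foot",np.median(X[k,2]))
im,_=optics.get_image("scene");o=np.load("scene1.npz")["im"]
for n,(a,b) in dict(gauge=(302,275),weight=(224,252),dimmer=(402,285)).items(): print(n,np.abs(im[b-25:b+25,a-40:a+40].astype(int)-o[b-25:b+25,a-40:a+40]).mean().round(2))
E
```

```text
22.05 [530.04  50.   186.55] yaw -161.45 z [-0.0027 -0.     -1.    ] [-0.06  0.78  0.41]
z pct [-2.000e-01  8.000e-01  1.006e+02  2.966e+02  3.030e+02  3.088e+02
  3.093e+02]
done1 pose [530.75  49.52  18.55] cost 16.2 area 6463 of 6438; alt 180: 312
-1 -1 279 75.65
-1 1 279 75.69
1 -1 232 75.57
1 1 189 75.58
foot 5.7241205508535025
gauge 3.76
weight 4.81
dimmer 2.9
```

Seated flush: the lid top is level at 75.0 mm after taking off the 0.7 mm camera bias, and the bystanders weren't touched. Handing in.

```bash
python3 -c "
from cell import env;print(env.hand_in())"
```

```text
the job is handed in; nothing more can be done
None
```

The tray is on the base and the lid on the tray, cut corners aligned, both seated flush and level by camera depth; the arm never went near the light control box, force gauge or test weight, and the job was handed in at about 22 s of the 64 s allowed.

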